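# Shut and bar the sliding door of the display cabinet

### The arm

A 7-joint arm with a two-finger parallel gripper is mounted at the origin on the work surface. World frame = base frame: x ahead of the robot, y to its left, z up, the work surface at z = 0. Lengths are in m, angles in rad, forces in N, time in s.
With the tool pointing down it reaches from about 0.4 to 0.85 m from the base axis. Payload 10.4 kg.
Tool frame: the origin (TCP) lies at the very end of the fingers, on their centre line; the grasp point (between the pads) lies manip.hold_point_z behind it (manip.hold_point_z is the distance from the TCP to the grasp point, in m); z points along the fingers, x is the direction in which the jaws open and shut, and the axes are right-handed (so a half turn about z gives the same grasp; the last joint's range is limited). The gripper opens to 85 mm and grips with 20 to 120 N. Pads are 22 mm wide; open, the fingers measure 114 mm over their backs; the gripper's body (76 mm by 85 mm) begins 54 mm behind the grasp point. The pads swing forward as they close: fully open they stand 13 mm farther back than shut.
Start: joints at [-1.178, 0.332, -0.065, 1.46, 0.022, 1.35, -0.088], TCP at [0.252, 0.572, 0.231] pointing down, gripper open.
Joint ranges: [-2.6, 2.6], [-0.5, 2.12], [-1.47, 1.34], [0.16, 2.42], [-1.27, 4.41], [0.06, 2.06], [-2.6, 2.6]. Speed limits (rad/s): [2.22, 2.22, 2.79, 2.79, 3.14, 3.14, 3.14].

### API

Orientations are given as a unit quaternion [x, y, z, w].
In Python, from workcell import readout, camera, camera_info, manip gives the robot as it stands.
- The arm moves only by the tool play_rows, never from a script. Its argument "rows" is a list of rows, each a list of 3 entries, a list of its own where there are three numbers: the shift along the world's x, y, z in mm, then the turn, a rotation vector about the world's x, y, z in degrees, then the finger opening in mm, from 0 to 85.4. In form: [[[tx, ty, tz], [rx, ry, rz], fingers], ...]. A call has 1 to 12 rows; each row shifts and turns the commanded pose from where the row before left it; what a row does not reach is not made up. A row lasts 1/8 s, in which the tool goes at most 62.5 mm and 10.7 degrees, less where a joint would pass 70% of its speed; a pose out of reach is approached as far as the arm can. A call with a gripper value outside its range is refused whole. The fingers move at their own pace and stop on an object; "force" is the grip in N (left out, the last holds). Time passes only in rows, so rows that do not move let the fingers close. It gives the time, the measured TCP pose, the force and the opening at its end, in the units of the state.
- readout.get_obs(): the state, without advancing time (a new reading comes with each control period).
- camera(name): name is "scene" or "top" or "wrist"; returns the picture (480x640x3 uint8, blue, green, red); there is no depth.
- camera_info(name): a dict with "fx", "fy", "cx", "cy" (pixels), "k1" (the pictures are not rectified: a ray, as slopes to the right and down, at radius r is drawn at 1 + k1 r^2 times it, then the intrinsics apply), "world_from_camera" (4x4, takes a point from camera to world coordinates). Camera axes: x right, y up, looking along -z (the intrinsics and any distortion apply to the point x, -y, -z); pixel columns grow to the right and rows downward; lengths in m; the calibration is good to about 2 mm. A picture is of the moment at which its call begins: read the wrist's pose just before it. camera_info takes no time and is no camera call; for the wrist camera it gives the pose at the moment of the call.
- manip.hand_in(): hands the job in, once; it reports no verdict.
The state is a dict: "clock": time; "joint_pos": joint angles; "joint_velocities": joint speeds; "tau": joint torques, N m; "position": TCP position; "ee_rot": TCP orientation; "ft_force": force on the tool from outside, world axes, zero at the start; "torque": the same for the moment, N m; "grip_width": opening from 0.0 (shut) to 1.0 (fully open).
Only numpy, scipy, OpenCV 4.12 (cv2) and the standard library are available. Lean on these libraries where they do the work, as an engineer would, in place of code of your own. Each camera call takes 0.05 s, during which the arm holds its last target.

### The job

Slide the door of the clear display cabinet fully shut, then bar it: pick up the U-shaped bar, turn it and lay it flat across the front of the cabinet's top so that each leg rests at the bottom of one of the two notched blocks (one on the door, one on the cabinet), legs pointing to the back of the cabinet and the crossbar just in front of the blocks. Let go of it there, and leave the die, the egg cup, the dice tower and the bamboo pot where they stand.

Things in the scene. Friction and masses are not known exactly. Their poses are not given: they have to be found in the camera images.
- cabinet: Fixed clear acrylic cabinet, 160 deep (x) x 280 wide (y) x 110 mm high. Origin: centre of its underside; x points from front to back, y to the left seen from the front, z up. A sliding door closes the right half of the front. Two equal aluminium notched blocks stand on the front of its top, centres 20 mm behind the front edge: one fixed, 125 mm right of the middle; one on the door.
- sliding_door (a joint): Opening of the sliding door in m: 0 = fully shut against its stop, up to 0.10 = fully open; the door slides along the cabinet's y axis (opening to +y, closing to -y), with about 1.5 N of friction, and stays where it is left. It has no other handle than its notched block.
- door_block (a point): Centre, half-way up, of the notched block fixed to the door, moving with it: 36 (x) x 30 (y) x 34 mm high, standing on the cabinet's top plane (110 mm above the shelf). It can be pinched across its 30 mm width (along the cabinet's y) or pushed on its side to slide the door. Axes as the cabinet's.
- door_notch (a point): Where a leg's centre line lies when seated in the door block's notch, mid-way along it. The notch is a slot along the cabinet's x, through the block, open at top and ends: 14 mm wide for its lower 10 mm, then flaring to 22 mm, 20 mm deep. This point is 8 mm above its floor, 132 mm above the shelf; with the door shut, 100 mm to the +y side of frame_notch. Axes as the cabinet's.
- frame_notch (a point): The same point in the notch of the equal block (36 x 30 x 34 mm) fixed to the cabinet near its right end.
- bar_grip (a point): Middle of the U-shaped bar's 110 mm crossbar (along y), half-way up: 8 mm above the underside. It can be pinched here across its 10 mm thickness, fingers closing along x. The bar balances about 31 mm along +x from here. Axes as the bar's: x along the legs, y to the left, z up.
- bar_left (a point): Centre line of the bar's left (+y) leg, 34 mm along +x from the crossbar's centre line. It belongs at door_notch.
- bar_right (a point): Centre line of the bar's right (-y) leg, 34 mm along +x from the crossbar's centre line. It belongs at frame_notch. With both points there the crossbar clears the blocks by 11 mm and overhangs the cabinet's front edge by 14 mm.
- die_mid (a point): Bystander: centre of a 26 mm brass-coloured aluminium die.
- egg_cup_mid (a point): Bystander: centre, half-way up, of a white ceramic egg cup, 48 mm across, 56 mm high.
- tower_mid (a point): Bystander: centre of the 75 x 75 mm shaft, half-way up, of a black plastic dice tower, 160 mm high, with a low tray reaching 88 mm in front (-x) of it.
- pot_mid (a point): Bystander: centre, half-way up, of a bamboo pot, 86 mm across, 85 mm high, with leaves to 190 mm.
- bar: Loose U-shaped bar bent from a 10 mm thick, 16 mm high brass-coloured aluminium strip, about 70 g, lying flat on the shelf. A 110 mm crossbar along y; from its ends two straight legs run along +x, centre lines 100 mm apart, tips 95 mm from the crossbar's centre line. Origin on the underside plane, mid-way between the legs, 50 mm along +x from the crossbar's centre line; z up.
Mind the look-alikes: they are no part of the job. Of the things shaped like the bar, the brass one is meant.

How it is judged:
By the outcome, as a careful person would: the job done as asked, in the order asked, and still so for the second after the job is handed in, with the robot touching nothing.
It also fails if it takes over 64 s, if anything falls off the work surface, if the arm or the gripper's body presses on something with over 40 N, if the wrist force passes 120 N, or if a joint passes its speed limit or range.

## Working session

There is one attempt and no reset: what is moved stays moved. The work goes in short steps, Python scripts to look and compute and a tool call to move; the robot and the scene stay as the last step left them, time stands still between calls to the robot, and variables do not carry over. Pictures are saved under pics/ and viewed, and the job is handed in when it is done.

Besides the shell and the picture viewer there is one more tool, called after "Call:" as name(argument=value, ...) on one line, values as JSON. play_rows: Moves the arm, as the interface text tells. Its arguments: {"type":"object","properties":{"rows":{"type":"array"},"force":{"type":"number"}},"required":["rows"]}

```bash
mkdir -p pics; ls
python3 - <<'E'
from workcell import readout,camera,camera_info,manip
import cv2,numpy as np
np.set_printoptions(precision=4,suppress=True)
o=readout.get_obs();print(o['clock'],o['position'],o['ee_rot'],o['grip_width'],o['ft_force']);print(manip.hold_point_z)
for n in('scene','top','wrist'):
    i=camera_info(n);print(n,{k:v for k,v in i.items()})
    cv2.imwrite(f'pics/{n}0.png',camera(n))
E
```

```text
pics
0.0 [0.2523 0.5714 0.2305] [ 0.8378  0.5459 -0.0006  0.0004] 1.0029667327623395 [-0.6514  0.579  -0.5275]
0.0187
scene {'fx': 486.32793513790364, 'fy': 486.32793513790364, 'cx': 309.02380932048425, 'cy': 243.76299214988305, 'k1': 0.0014271075766567427, 'world_from_camera': array([[-0.229 , -0.5555,  0.7993,  1.4434],
       [ 0.9733, -0.1181,  0.1968,  0.2186],
       [-0.015 ,  0.8231,  0.5677,  0.7844],
       [ 0.    ,  0.    ,  0.    ,  1.    ]])}
top {'fx': 471.5879583329295, 'fy': 471.5879583329295, 'cx': 320.981669790772, 'cy': 244.30377547043565, 'k1': -0.11431057336394178, 'world_from_camera': array([[ 0.0162,  0.9994, -0.0322,  0.4457],
       [-0.9999,  0.0162, -0.0031, -0.0234],
       [-0.0026,  0.0322,  0.9995,  1.5043],
       [ 0.    ,  0.    ,  0.    ,  1.    ]])}
wrist {'fx': 432.1091179667205, 'fy': 432.1091179667205, 'cx': 316.9497823093072, 'cy': 245.82963898405976, 'k1': -0.06898043048209404, 'world_from_camera': array([[ 0.405 , -0.8686, -0.2853,  0.1791],
       [ 0.9143,  0.3844,  0.1276,  0.6029],
       [-0.0012, -0.3126,  0.9499,  0.3726],
       [ 0.    ,  0.    ,  0.    ,  1.    ]])}
```

View pics/scene0.png

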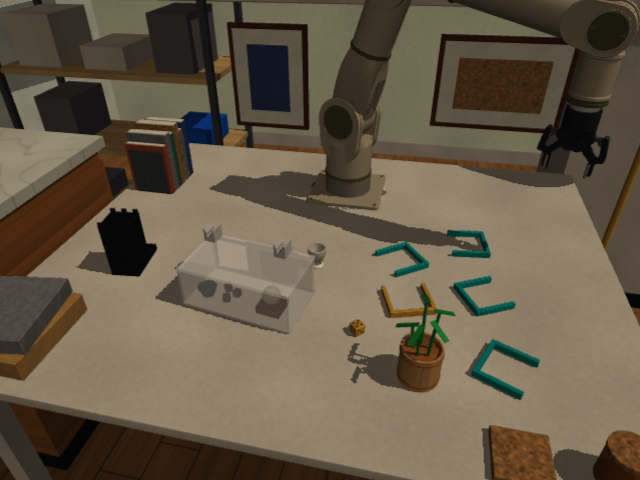

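View pics/top0.png

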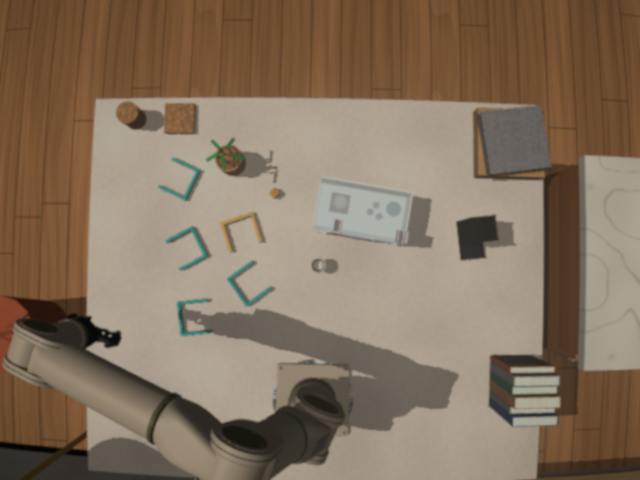

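View pics/wrist0.png

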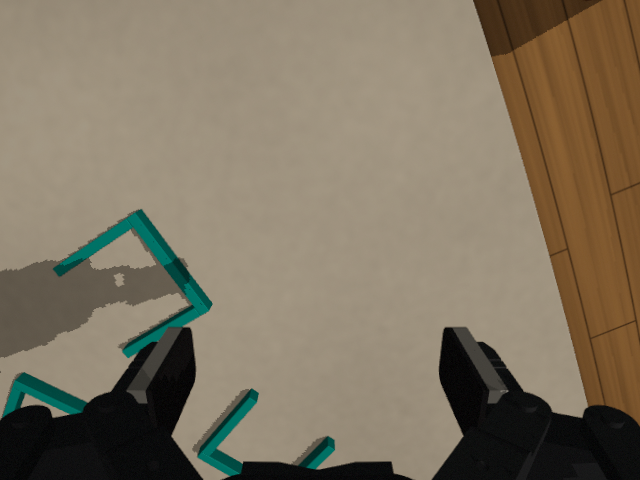

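```bash
cat > h.py <<'E'
import cv2,numpy as np
np.set_printoptions(precision=4,suppress=True)
def ray(i,uv):
    d=(np.array(uv,float).reshape(-1,2)-[i['cx'],i['cy']])/[i['fx'],i['fy']]
    s=d.copy()
    for _ in range(20): s=d/(1+i['k1']*(s**2).sum(1,keepdims=True))
    T=i['world_from_camera']
    v=np.c_[s[:,0],-s[:,1],-np.ones(len(s))]@T[:3,:3].T
    return T[:3,3],v
def plane(i,uv,z):
    c,v=ray(i,uv); return c+v*((z-c[2])/v[:,2])[:,None]
def tri(obs):
    A=np.zeros((3,3));b=np.zeros(3);L=[]
    for i,uv in obs:
        c,v=ray(i,uv);v=v[0]/np.linalg.norm(v[0]);P=np.eye(3)-np.outer(v,v);A+=P;b+=P@c;L.append((c,P))
    x=np.linalg.solve(A,b);return x,[np.linalg.norm(P@(x-c)) for c,P in L]
def proj(i,p):
    T=i['world_from_camera'];q=(np.atleast_2d(p)-T[:3,3])@T[:3,:3]
    s=np.c_[q[:,0],-q[:,1]]/-q[:,2:3]
    s=s*(1+i['k1']*(s**2).sum(1,keepdims=True));return s*[i['fx'],i['fy']]+[i['cx'],i['cy']]
E
python3 - <<'E'
from h import *
from workcell import camera_info
i=camera_info('top')
im=cv2.imread('pics/top0.png');hsv=cv2.cvtColor(im,cv2.COLOR_BGR2HSV)
m=cv2.inRange(hsv,(10,110,100),(30,255,255));m[:, :150]=0
n,l,s,c=cv2.connectedComponentsWithStats(m)
for k in range(1,n):
    if s[k,4]>15: print(s[k],c[k],plane(i,c[k],.01))
cv2.imwrite('pics/cab.png',cv2.resize(im[165:260,295:425],None,fx=6,fy=6,interpolation=cv2.INTER_CUBIC))
cv2.imwrite('pics/bar.png',cv2.resize(im[180:280,200:330],None,fx=6,fy=6,interpolation=cv2.INTER_CUBIC))
s=cv2.imread('pics/scene0.png')
cv2.imwrite('pics/scab.png',cv2.resize(s[215:335,170:330],None,fx=5,fy=5,interpolation=cv2.INTER_CUBIC))
E
```

```text
[  150     0   490   165 48766] [403.354   58.9669] [[ 1.1068 -0.2792  0.01  ]]
[460   0  27  25 626] [472.5895  11.8898] [[ 1.2847 -0.5163  0.01  ]]
[ 598    0   21   99 1196] [606.5585  55.3838] [[ 1.1616 -0.9931  0.01  ]]
[621   0  19  16 249] [630.8394   6.3735] [[ 1.36   -1.1092  0.01  ]]
[165 104  30  29 819] [179.2234 118.0855] [[0.8984 0.4506 0.01  ]]
[477 109  11   5  23] [480.3478 110.0435] [[ 0.942  -0.5333  0.01  ]]
[475 127  11  49 292] [479.1986 155.2192] [[ 0.7912 -0.5272  0.01  ]]
[230 147   8   6  32] [233.2812 149.5938] [[0.7944 0.2686 0.01  ]]
[223 148  10  24 124] [228.0081 160.4597] [[0.7588 0.2847 0.01  ]]
[217 160   4   7  17] [218.5882 162.1176] [[0.7531 0.3151 0.01  ]]
[510 171  35   7 145] [530.6828 174.3172] [[ 0.7337 -0.7004  0.01  ]]
[270 189   9   8  52] [274.3846 192.5577] [[0.6565 0.1326 0.01  ]]
[221 213  41  38 246] [239.2846 227.2846] [[0.5438 0.2425 0.01  ]]
[ 539  370   64   92 2916] [574.3735 421.8285] [[-0.0801 -0.8663  0.01  ]]
[ 602  370   38   88 2616] [621.7362 411.2213] [[-0.0514 -1.0391  0.01  ]]
[589 430  10  29 246] [593.0407 443.439 ] [[-0.1577 -0.9393  0.01  ]]
[539 452   5  11  48] [540.7292 456.6875] [[-0.1946 -0.7541  0.01  ]]
```

View pics/cab.png

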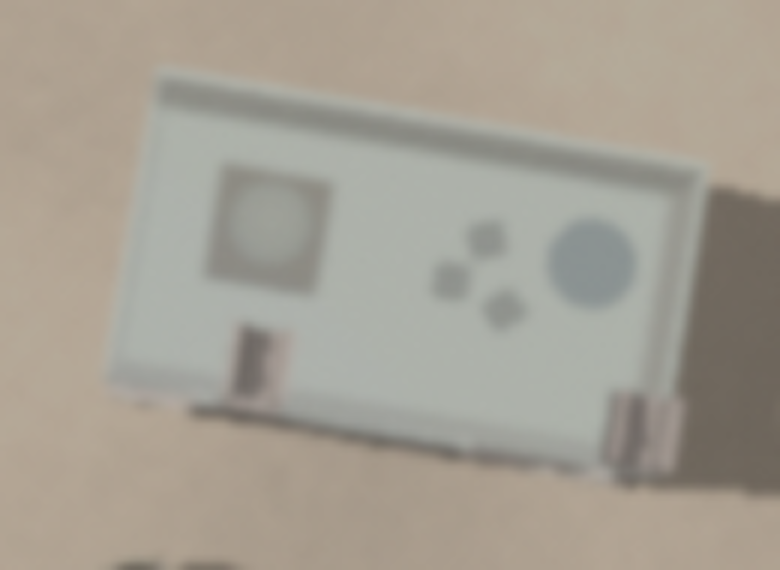

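View pics/bar.png

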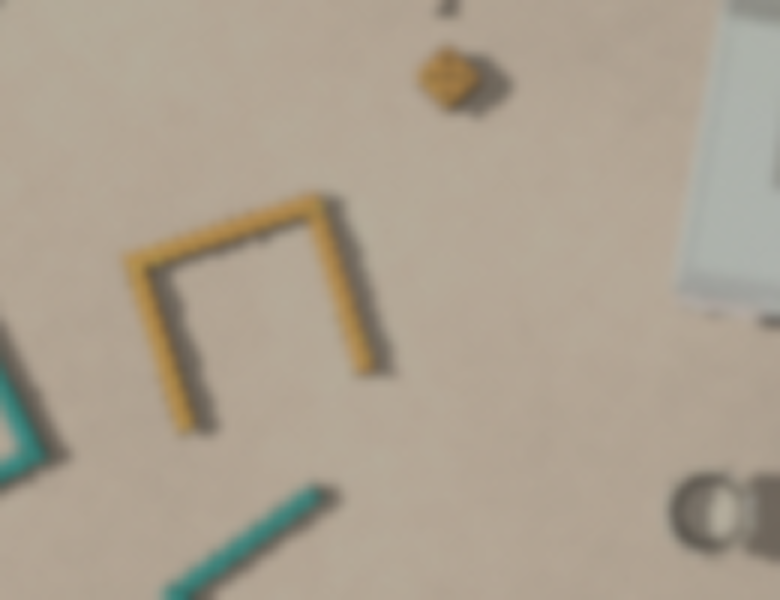

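View pics/scab.png

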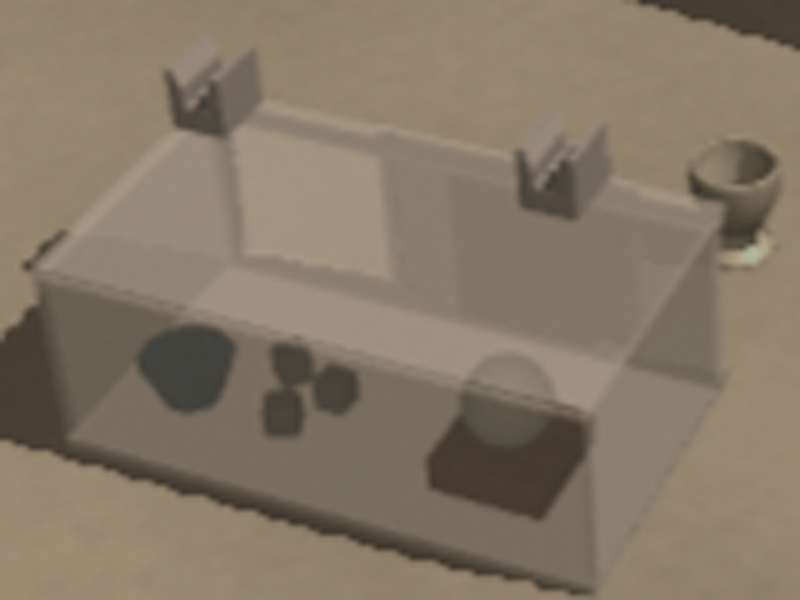

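Run:
```python
from h import *
from workcell import camera_info
i=camera_info('top');j=camera_info('scene')
f=lambda p,o,s:(np.array(p,float)+.5)/s-.5+o
C=f([(158,75),(708,165),(110,385),(664,475)],(295,165),6)
P=plane(i,C,.11);print('cab corners',P)
print('w',np.linalg.norm(P[0]-P[1]),np.linalg.norm(P[2]-P[3]),'d',np.linalg.norm(P[0]-P[2]),np.linalg.norm(P[1]-P[3]))
a=P[0]-P[1];b=P[0]-P[2];print('y dir deg',np.degrees(np.arctan2(a[1],a[0])),'x dir',np.degrees(np.arctan2(b[1],b[0])), P.mean(0))
# blocks top z=.144
B=f([(258,365),(645,432)],(295,165),6);B=plane(i,B,.144);print('blocks',B,np.linalg.norm(B[0]-B[1]))
# scene: cabinet top corners
S=f([(38,270),(593,408),(722,212)],(170,215),5);S=plane(j,S,.11);print('scene BR BL FL',S,np.linalg.norm(S[0]-S[1]),np.linalg.norm(S[1]-S[2]))
# bar
im=cv2.imread('pics/top0.png');hsv=cv2.cvtColor(im,cv2.COLOR_BGR2HSV)
m=cv2.inRange(hsv,(10,110,100),(30,255,255));q=np.zeros_like(m);q[205:260,215:270]=m[205:260,215:270]
K=f([(130,258),(322,200),(188,430),(368,372)],(200,180),6);K=plane(i,K,.016);print('bar',K)
K0=(K[0]+K[1])/2;d=(K[2]+K[3])/2-K0;print('mid',K0,np.linalg.norm(K[0]-K[1]),np.linalg.norm(d),np.degrees(np.arctan2(d[1],d[0])))
for nm,p,o in(('egg',(715,512),(200,180)),('die',(447,75),(200,180))):print(nm,plane(i,f(p,o,6),.05 if nm=='egg' else .026))
```

```text
cab corners [[ 0.6909 -0.0156  0.11  ]
 [ 0.6509 -0.2899  0.11  ]
 [ 0.5363  0.0056  0.11  ]
 [ 0.4963 -0.2691  0.11  ]]
w 0.27715853485232456 0.27755673699783173 d 0.15604858681528644 0.15603282821011252
y dir deg 81.7074009600063 x dir -7.8021418559088165 [ 0.5936 -0.1422  0.11  ]
blocks [[ 0.5449 -0.0662  0.144 ]
 [ 0.5157 -0.2536  0.144 ]] 0.18965934993004477
scene BR BL FL [[ 0.6541 -0.2876  0.11  ]
 [ 0.6931 -0.0136  0.11  ]
 [ 0.5447  0.0088  0.11  ]] 0.2767638500074975 0.15003359457162407
bar [[0.5576 0.2996 0.016 ]
 [0.5898 0.1979 0.016 ]
 [0.467  0.2664 0.016 ]
 [0.4991 0.1715 0.016 ]]
mid [0.5737 0.2487 0.016 ] 0.1067094246744214 0.09541831604121252 -161.82042735323196
egg [[ 0.4289 -0.013   0.05  ]]
die [[0.6558 0.1319 0.026 ]]
```

Call:
play_rows(rows=[[[10,-20,5],[0,0,-3],0],[[14,-28,2],[0,0,-3.5],0],[[14,-28,2],[0,0,-3.5],0],[[14,-28,2],[0,0,-3.5],0],[[14,-28,2],[0,0,-3.5],0],[[14,-28,2],[0,0,-3.5],0],[[14,-28,2],[0,0,-3.5],0],[[14,-28,2],[0,0,-3.5],0],[[14,-28,0],[0,0,-3.5],0],[[14,-28,0],[0,0,-3.5],0],[[14,-28,0],[0,0,-3.5],0],[[14,-28,0],[0,0,-3.5],0]], force=30)

```text
clock: 1.65
position: [0.4173, 0.2419, 0.2503]
ee_rot: [0.977, 0.212, 0.0, -0.0]
ft_force: [0.6, -1.1, -0.1]
grip_width: -0.005
```

Call:
play_rows(rows=[[[14,-28,0],[0,0,-3.5],0],[[14,-28,0],[0,0,-3.5],0],[[14,-28,0],[0,0,-3.5],0],[[14,-28,0],[0,0,-3.5],0],[[14,-28,0],[0,0,-3.5],0],[[14,-28,0],[0,0,-3.5],0],[[14,-28,0],[0,0,-3.5],0],[[14,-28,0],[0,0,-3.5],0],[[14,-28,0],[0,0,-3.5],0],[[8,-14,0],[0,0,-4],0],[[0,0,0],[0,0,0],0]])

```text
clock: 3.02
position: [0.5508, -0.0232, 0.2501]
ee_rot: [0.995, -0.096, -0.0, 0.0]
ft_force: [-0.4, 0.4, 0.6]
grip_width: 0.001
```

```bash
cat > snap.py <<'E'
import sys,pickle
from h import *
from workcell import readout,camera,camera_info
n=sys.argv[1]
o=readout.get_obs();i=camera_info('wrist');cv2.imwrite(f'pics/{n}.png',camera('wrist'));pickle.dump(i,open(f'pics/{n}.pkl','wb'))
from scipy.spatial.transform import Rotation as R
M=R.from_quat(o['ee_rot']).as_matrix()
print(o['clock'],o['position'],'yaw',np.degrees(np.arctan2(M[1,0],M[0,0])),'z',M[:,2],'grip',o['grip_width'],'F',o['ft_force'],'q',np.array(o['joint_pos']))
E
python3 snap.py w1
```

```text
3.025 [ 0.5508 -0.0232  0.2501] yaw -10.993092163370202 z [-0.0004 -0.0005 -1.    ] grip 0.0014943338299333556 F [-0.3871  0.3506  0.6205] q [-0.5187  0.1628  0.5396  1.6572 -0.085   1.3455 -0.1578]
```

View pics/w1.png

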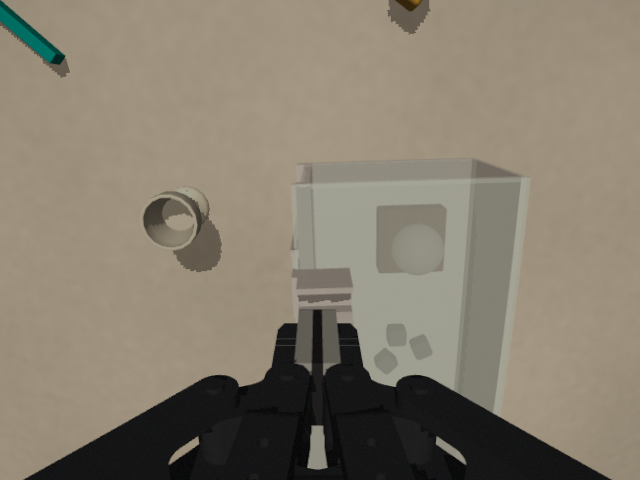

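Run:
```python
from h import *
import pickle
im=cv2.imread('pics/w1.png');i=pickle.load(open('pics/w1.pkl','rb'))
cv2.imwrite('pics/w1z.png',cv2.resize(im[150:350,270:540],None,fx=2.9,fy=2.9,interpolation=cv2.INTER_CUBIC))
print(plane(i,[(294,184),(528,178),(500,410)],.11))
print(plane(i,[(297,269),(352,269)],.144))
```

```text
[[ 0.5418  0.0082  0.11  ]
 [ 0.6952 -0.017   0.11  ]
 [ 0.6666 -0.202   0.11  ]]
[[ 0.5356 -0.0381  0.144 ]
 [ 0.5689 -0.0446  0.144 ]]
```

View pics/w1z.png

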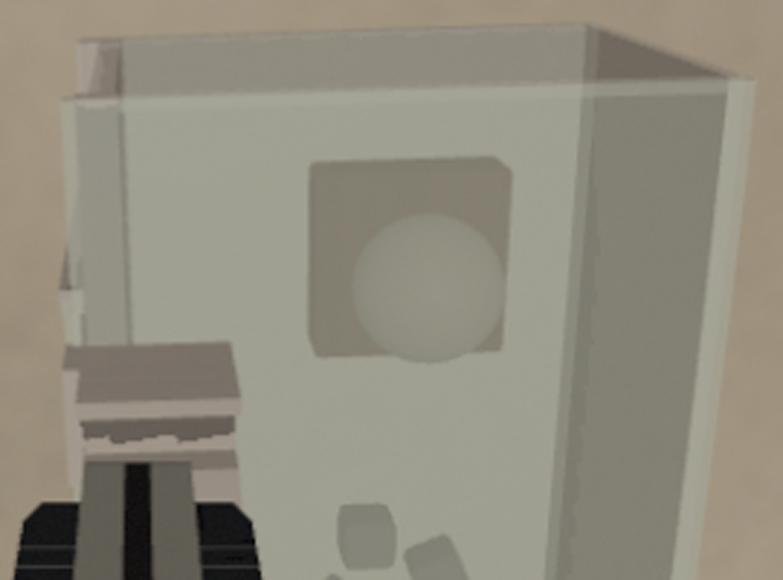

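Run:
```python
from h import *
import pickle
i=pickle.load(open('pics/w1.pkl','rb'))
print(plane(i,[(292.5,269),(350,268.2)],.11))
print(plane(i,[(296.2,289.3),(353,287.8)],.144))
```

```text
[[ 0.5283 -0.0502  0.11  ]
 [ 0.5679 -0.0573  0.11  ]]
[[ 0.5323 -0.0513  0.144 ]
 [ 0.5674 -0.0571  0.144 ]]
```

Call:
play_rows(rows=[[[0,0,-40],[0,0,1.25],0],[[0,0,-40],[0,0,1.25],0],[[0,0,-40],[0,0,0],0],[[0,0,-8],[0,0,0],0],[[-1.5,-10,0],[0,0,0],0],[[-1.5,-10,0],[0,0,0],0],[[-1.5,-10,0],[0,0,0],0],[[-1.5,-10,0],[0,0,0],0],[[-1.5,-10,0],[0,0,0],0],[[-1.5,-10,0],[0,0,0],0]])

```text
clock: 4.32
position: [0.5414, -0.0829, 0.1224]
ee_rot: [0.997, -0.073, 0.0, -0.0]
ft_force: [1.1, 1.7, 1.8]
grip_width: 0.001
```

Call:
play_rows(rows=[[[-1.5,-10,0],[0,0,0],0],[[-1.5,-10,0],[0,0,0],0],[[-1.5,-10,0],[0,0,0],0],[[-0.7,-5,0],[0,0,0],0],[[0,0,0],[0,0,0],0]])

```text
clock: 4.95
position: [0.536, -0.1179, 0.1222]
ee_rot: [0.997, -0.073, -0.0, 0.0]
ft_force: [-0.5, -0.0, -0.3]
grip_width: -0.004
```

Call:
play_rows(rows=[[[-0.4,-3,0],[0,0,0],0],[[-0.4,-3,0],[0,0,0],0],[[-0.3,-2,0],[0,0,0],0],[[0,0,0],[0,0,0],0]])

```text
clock: 5.45
position: [0.5351, -0.1255, 0.1223]
ee_rot: [0.997, -0.073, 0.0, 0.0]
ft_force: [0.5, 0.1, -0.6]
grip_width: -0.0
```

Call:
play_rows(rows=[[[-0.3,-2,0],[0,0,0],0],[[-0.3,-2,0],[0,0,0],0],[[0,0,0],[0,0,0],0]])

```text
clock: 5.82
position: [0.5345, -0.1296, 0.1224]
ee_rot: [0.997, -0.073, 0.0, 0.0]
ft_force: [-0.3, -0.3, -0.5]
grip_width: 0.001
```

Call:
play_rows(rows=[[[-0.3,-2,0],[0,0,0],0],[[0,0,0],[0,0,0],0]])

```text
clock: 6.08
position: [0.5344, -0.1306, 0.1224]
ee_rot: [0.997, -0.072, 0.0, -0.0]
ft_force: [-0.3, 4.4, 1.1]
grip_width: 0.0
```

Call:
play_rows(rows=[[[-0.3,-2,0],[0,0,0],0],[[0,0,0],[0,0,0],0]])

```text
clock: 6.32
position: [0.5343, -0.1307, 0.1224]
ee_rot: [0.997, -0.072, -0.0, -0.001]
ft_force: [-1.0, 10.0, 1.9]
grip_width: -0.003
```

Call:
play_rows(rows=[[[-0.3,-2,0],[0,0,0],0]])

```text
clock: 6.45
position: [0.5343, -0.1308, 0.1224]
ee_rot: [0.997, -0.071, -0.0, -0.003]
ft_force: [-0.0, 21.0, 4.6]
grip_width: 0.001
```

Call:
play_rows(rows=[[[1,10,0],[0,0,0],0],[[3,20,10],[0,0,0],0],[[-10,20,40],[0,0,0],0],[[-35,0,45],[0,0,0],0],[[-35,0,40],[0,0,0],0],[[-30,0,0],[0,0,0],0],[[0,0,0],[0,0,0],0]])

```text
clock: 7.32
position: [0.4267, -0.086, 0.258]
ee_rot: [0.997, -0.073, 0.001, -0.001]
ft_force: [0.7, 0.6, -0.9]
grip_width: -0.001
```

```bash
python3 snap.py w2
```

```text
7.325 [ 0.4267 -0.086   0.258 ] yaw -8.387559954108744 z [ 0.0022  0.001  -1.    ] grip -0.0006982797319299505 F [ 0.6707  0.5934 -0.9355] q [-0.4915 -0.1613  0.5334  1.9119  0.0823  1.3673 -0.1267]
```

View pics/w2.png

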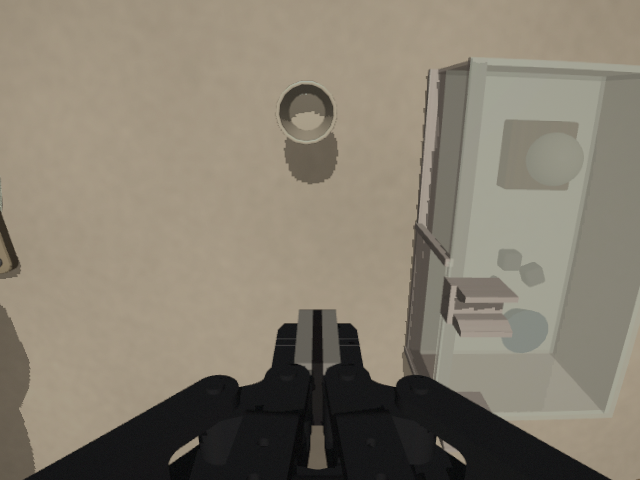

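Call:
play_rows(rows=[[[0,-35,0],[0,0,0],0],[[0,-45,0],[0,0,0],0],[[0,-40,0],[0,0,0],0],[[0,0,0],[0,0,0],0]])

```text
clock: 7.88
position: [0.4274, -0.2086, 0.2571]
ee_rot: [0.997, -0.075, -0.0, 0.001]
ft_force: [0.2, 0.2, -0.5]
grip_width: -0.003
```

```bash
python3 snap.py w3; python3 -c "
import cv2
im=cv2.imread('pics/w3.png');cv2.imwrite('pics/w3z.png',cv2.resize(im[100:380,400:640],None,fx=2.1,fy=2.1,interpolation=cv2.INTER_CUBIC))"
```

```text
7.875 [ 0.4274 -0.2086  0.2571] yaw -8.632823768214635 z [-0.0007 -0.0023 -1.    ] grip -0.0034492363451463573 F [ 0.1795  0.2118 -0.4729] q [-0.3884 -0.0618  0.7274  1.8327  0.0446  1.3553  0.1778]
```

View pics/w3.png

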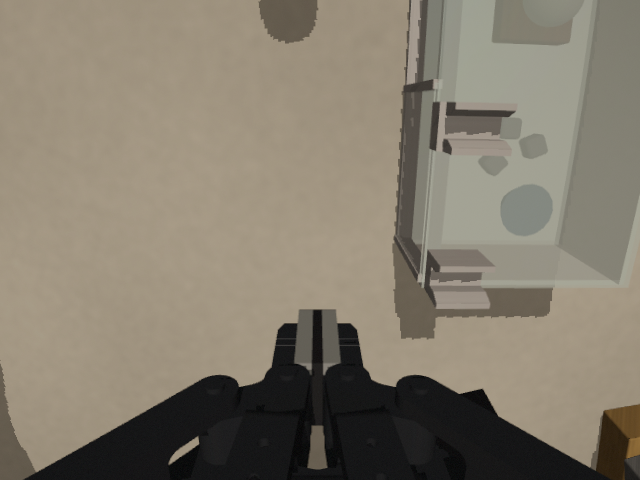

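View pics/w3z.png

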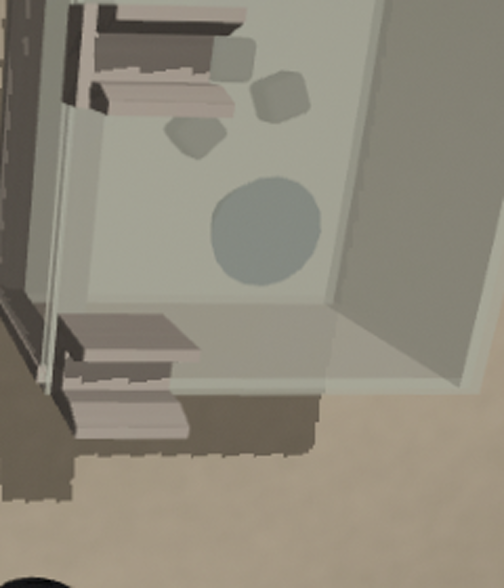

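Run:
```python
from h import *
import pickle
im=cv2.imread('pics/w3.png')
a=cv2.resize(im[90:165,420:525],None,fx=7,fy=7,interpolation=cv2.INTER_CUBIC)
b=cv2.resize(im[240:315,420:525],None,fx=7,fy=7,interpolation=cv2.INTER_CUBIC)
cv2.imwrite('pics/da.png',a);cv2.imwrite('pics/db.png',b)
i=pickle.load(open('pics/w3.pkl','rb'))
P=plane(i,[(440,266.2),(495.2,266.2),(437.1,308.6),(490.5,308.1)],.144);print(P,P.mean(0))
```

```text
[[ 0.5021 -0.2389  0.144 ]
 [ 0.5374 -0.2444  0.144 ]
 [ 0.4984 -0.2686  0.144 ]
 [ 0.5338 -0.2739  0.144 ]] [ 0.5179 -0.2565  0.144 ]
```

View pics/da.png

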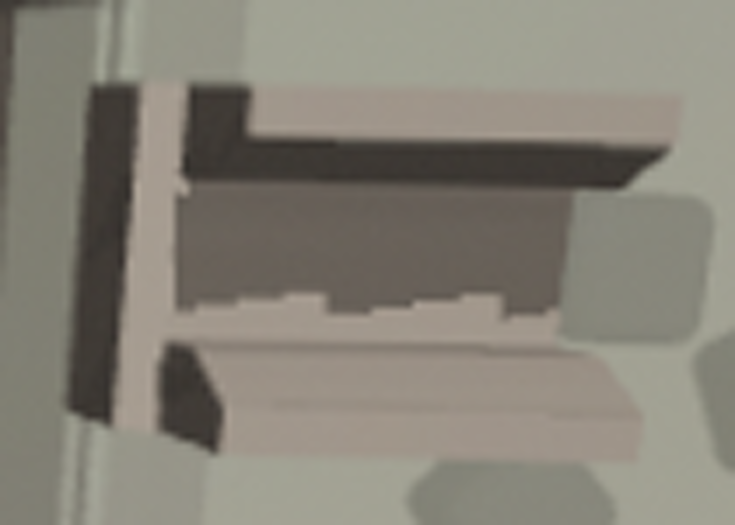

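View pics/db.png

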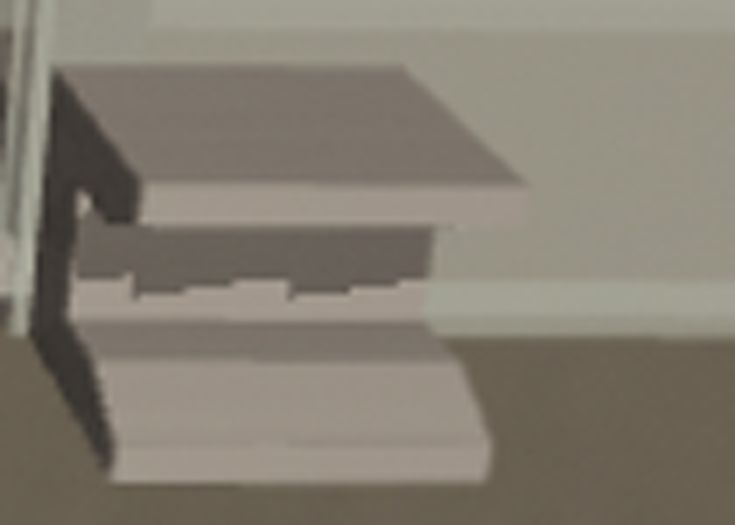

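Run:
```python
from h import *
import pickle
i=pickle.load(open('pics/w3.pkl','rb'))
g=lambda L,o:(np.array(L,float)+.5)/7-.5+o
F=plane(i,g([(138,181),(530,185),(113,482),(490,484)],(420,240)),.144)
D=plane(i,g([(250,86),(685,93),(218,455),(640,461)],(420,90)),.144)
for Q in(F,D):
    print(Q[:,:2],Q.mean(0),'len',np.linalg.norm(Q[1]-Q[0]),np.linalg.norm(Q[3]-Q[2]),'wid',np.linalg.norm(Q[0]-Q[2]),np.linalg.norm(Q[1]-Q[3]))
    for a in(Q[1]-Q[0],Q[3]-Q[2]):print(np.degrees(np.arctan2(a[1],a[0])))
d=D.mean(0)-F.mean(0);print(np.linalg.norm(d),np.degrees(np.arctan2(d[1],d[0]))-90,(D.mean(0)+F.mean(0))/2)
```

```text
[[ 0.5016 -0.2384]
 [ 0.5375 -0.2443]
 [ 0.4975 -0.2683]
 [ 0.5332 -0.2743]] [ 0.5174 -0.2563  0.144 ] len 0.03631960822343379 0.03614693910504226 wid 0.030266050591579705 0.030269353479077103
-9.429413395512984
-9.441418224088695
[[ 0.5175 -0.1405]
 [ 0.5532 -0.1458]
 [ 0.5129 -0.1698]
 [ 0.5487 -0.1754]] [ 0.5331 -0.1579  0.144 ] len 0.03617308853878631 0.03620562760152836 wid 0.029692245277603595 0.029890587174430626
-8.520977915761865
-8.835116827681732
0.09967780243714225 -9.018702022180662 [ 0.5253 -0.2071  0.144 ]
```

Call:
play_rows(rows=[[[12,30,0],[0,0,2.6],0],[[12,34,0],[0,0,2.7],0],[[12,34,0],[0,0,2.7],0],[[12,34,0],[0,0,2.7],0],[[12,34,0],[0,0,2.7],0],[[12,34,0],[0,0,2.7],0],[[12,34,0],[0,0,2.7],0],[[12,34,0],[0,0,2.7],0],[[12,34,0],[0,0,2.7],0],[[14,34,0],[0,0,2.6],0],[[0,0,0],[0,0,0],0]])

```text
clock: 9.3
position: [0.5499, 0.1351, 0.2564]
ee_rot: [0.987, 0.164, -0.001, -0.0]
ft_force: [0.8, -0.5, -0.4]
grip_width: 0.001
```

```bash
python3 snap.py w4
```

```text
9.3 [0.5499 0.1351 0.2564] yaw 18.83822020297721 z [-0.0011 -0.0002 -1.    ] grip 0.0014238057117447554 F [ 0.7578 -0.5037 -0.3507] q [-0.6907  0.1918  0.4271  1.6041 -0.0809  1.3644  0.075 ]
```

View pics/w4.png

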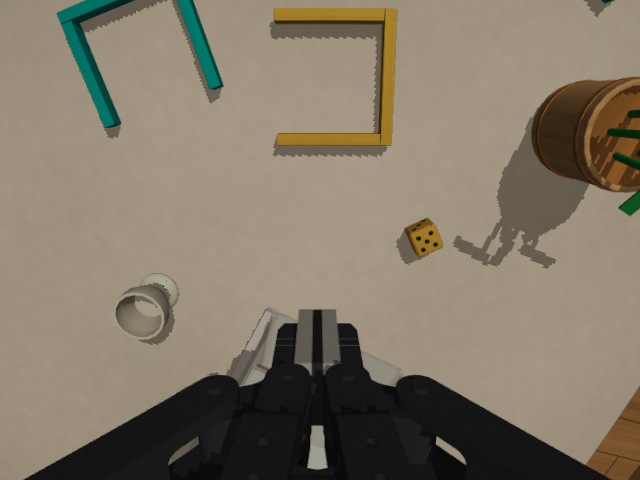

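Run:
```python
from h import *
import pickle
im=cv2.imread('pics/w4.png');i=pickle.load(open('pics/w4.pkl','rb'))
h=cv2.cvtColor(im,cv2.COLOR_BGR2HSV)
print(h[16,330],h[80,390],h[139,330],h[24,330],h[144,330])
m=cv2.inRange(h,(10,150,140),(30,255,255));m[160:]=0;m[:,420:]=0
ys,xs=np.nonzero(m);P=plane(i,np.c_[xs,ys],.016)[:,:2]
r=cv2.minAreaRect((P*1000).astype(np.float32));print(len(xs),r,cv2.boxPoints(r))
# crossbar pts via principal direction refine
c=plane(i,[(391,8),(396,9.5),(387,146),(379,146),(391,146),(397,9.5)],.016);print(c)
cv2.imwrite('pics/w4z.png',cv2.resize(im[0:160,260:410],None,fx=3.7,fy=3.7,interpolation=cv2.INTER_CUBIC))
```

```text
[ 20 195 161] [ 20 193 161] [ 20 193 161] [19 79 87] [ 20 192 146]
3900 ((530.8709106445312, 234.923095703125), (98.79537963867188, 108.44703674316406), 18.864299774169922) [[466.5945 270.2625]
 [501.6585 167.6404]
 [595.1473 199.5837]
 [560.0833 302.2057]]
[[0.5559 0.3008 0.016 ]
 [0.5601 0.3011 0.016 ]
 [0.5926 0.197  0.016 ]
 [0.586  0.1947 0.016 ]
 [0.5959 0.1981 0.016 ]
 [0.5608 0.3014 0.016 ]]
```

View pics/w4z.png

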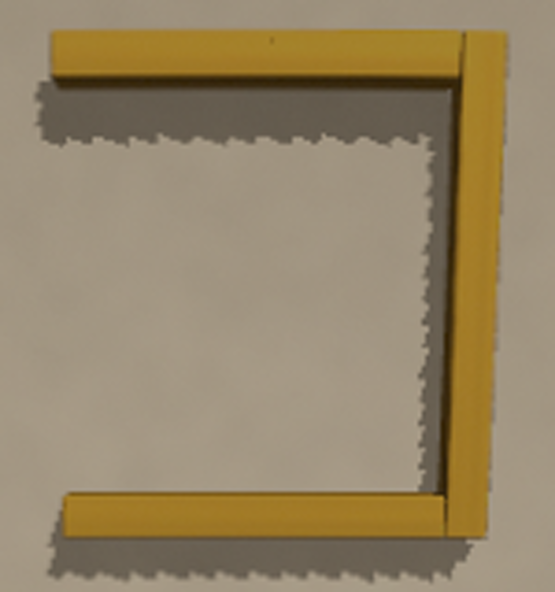

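Call:
play_rows(rows=[[[4,23,-10],[0,0,0],45],[[6,30,-30],[0,0,0],45],[[6,30,-40],[0,0,0],45],[[6.6,30.9,-40],[0,0,0],45],[[0,0,-40],[0,0,0],45],[[0,0,-35],[0,0,0],45],[[0,0,-25],[0,0,0],45],[[0,0,-15],[0,0,0],45],[[0,0,0],[0,0,0],45],[[0,0,0],[0,0,0],45]])

```text
clock: 10.6
position: [0.5729, 0.245, 0.0234]
ee_rot: [0.987, 0.16, 0.001, -0.0]
ft_force: [0.2, -0.3, 1.0]
grip_width: 0.528
```

```bash
python3 snap.py w5
```

```text
10.6 [0.5729 0.245  0.0234] yaw 18.464260430788183 z [ 0.0015  0.0009 -1.    ] grip 0.5276144319718453 F [ 0.1581 -0.2939  0.9629] q [-0.7345  0.5314  0.33    1.6868 -0.2026  0.9553 -0.0074]
```

View pics/w5.png

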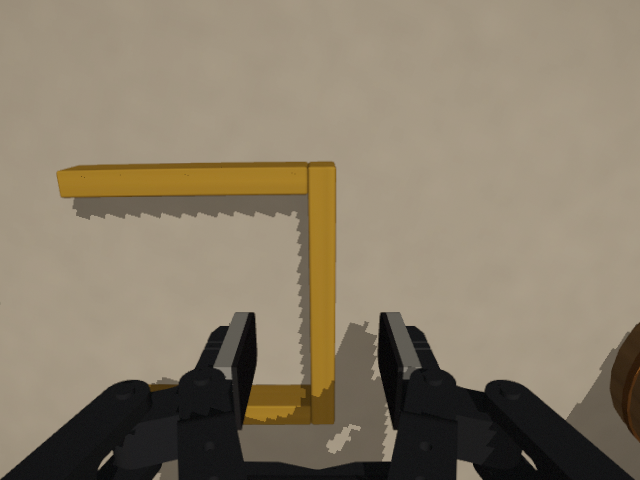

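Run:
```python
from h import *
import pickle
i=pickle.load(open('pics/w5.pkl','rb'))
P=plane(i,[(308,163),(335,163),(311.5,424),(335,424)],.016)[:,:2];print(P*1000,P.mean(0)*1000,np.linalg.norm(P[0]-P[2]))
d=P[1]-P[3]+P[0]-P[2];print(np.degrees(np.arctan2(d[1],d[0]))-90)
```

```text
[[550.9162 300.8248]
 [559.7123 303.7515]
 [586.3494 196.6378]
 [595.8815 199.7872]] [573.2148 250.2503] 0.1100473863317264
18.982816383049496
```

Call:
play_rows(rows=[[[0,5,-8],[0,0,0.5],45],[[0,0,-8],[0,0,0],45],[[0,0,-4],[0,0,0],45],[[0,0,0],[0,0,0],0],[[0,0,0],[0,0,0],0],[[0,0,0],[0,0,0],0],[[0,0,0],[0,0,0],0],[[0,0,0],[0,0,0],0],[[0,0,0],[0,0,0],0]], force=60)

```text
clock: 11.78
position: [0.5725, 0.2497, 0.0027]
ee_rot: [0.986, 0.165, 0.0, -0.0]
ft_force: [0.4, -0.1, 4.1]
grip_width: 0.097
```

Call:
play_rows(rows=[[[0,0,15],[0,0,0],0],[[0,0,30],[0,0,0],0],[[0,0,40],[0,0,0],0],[[0,0,40],[0,0,0],0],[[0,0,40],[0,0,0],0],[[-5,-15,25],[0,0,-4],0],[[-11,-30,7],[0,0,-8],0],[[-11,-30,0],[0,0,-8],0],[[-11,-30,0],[0,0,-8],0],[[-11,-30,0],[0,0,-8],0],[[-11,-30,0],[0,0,-8],0],[[-11,-30,0],[0,0,-8],0]])

```text
clock: 13.28
position: [0.5006, 0.0536, 0.1999]
ee_rot: [0.958, -0.286, 0.0, -0.0]
ft_force: [0.3, -0.4, 0.3]
grip_width: 0.095
```

Call:
play_rows(rows=[[[-11,-30,0],[0,0,-8],0],[[-11,-30,0],[0,0,-8],0],[[-11,-30,0],[0,0,-8],0],[[-11,-30,0],[0,0,-8],0],[[-11,-30,0],[0,0,-8],0],[[-11,-30,0],[0,0,-8],0],[[-11,-30,0],[0,0,-8],0],[[-11,-30,0],[0,0,-8],0],[[-11,-30,0],[0,0,-8],0],[[0,0,0],[0,0,0],0]])

```text
clock: 14.52
position: [0.4011, -0.2174, 0.1999]
ee_rot: [-0.606, 0.795, 0.0, 0.0]
ft_force: [0.4, -0.3, -1.0]
grip_width: 0.096
```

```bash
python3 snap.py w6
```

```text
14.525 [ 0.4011 -0.2174  0.1999] yaw -105.34273657845665 z [ 0.0006  0.0005 -1.    ] grip 0.0964495621557652 F [ 0.3706 -0.2611 -1.0163] q [-0.4524 -0.0865  0.8266  1.9641  0.0666  1.2364 -1.488 ]
```

View pics/w6.png

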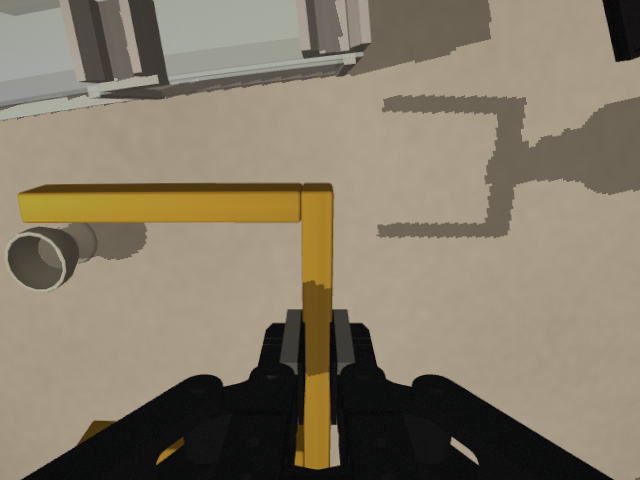

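Call:
play_rows(rows=[[[0,0,-30],[0,0,0],0],[[0,0,-40],[0,0,0],0],[[0,0,-40],[0,0,0],0],[[0,0,-40],[0,0,0],0],[[0,0,-30],[0,0,0],0],[[0,0,-12],[0,0,0],0],[[0,0,-4],[0,0,0],0],[[0,0,0],[0,0,0],0]])

```text
clock: 15.58
position: [0.4029, -0.2153, 0.0041]
ee_rot: [-0.609, 0.793, -0.0, 0.0]
ft_force: [-0.1, 0.7, -0.7]
grip_width: 0.094
```

Call:
play_rows(rows=[[[0,0,-0.5],[0,0,0],0],[[0,0,0],[0,0,0],45],[[0,0,0],[0,0,0],45],[[0,0,0],[0,0,0],45],[[0,0,0],[0,0,0],45],[[0,0,15],[0,0,0],45],[[0,0,25],[0,0,0],45],[[0,0,10],[0,0,10],45],[[0,0,0],[0,0,10],45],[[0,0,0],[0,0,10],45],[[0,0,0],[0,0,10],45],[[0,0,0],[0,0,10],45]])

```text
clock: 17.08
position: [0.4024, -0.2156, 0.0538]
ee_rot: [0.888, -0.46, 0.0, -0.0]
ft_force: [0.2, -1.0, 0.5]
grip_width: 0.528
```

Call:
play_rows(rows=[[[0,0,0],[0,0,10],45],[[0,0,0],[0,0,10],45],[[0,0,0],[0,0,10],45],[[0,0,0],[0,0,10],45],[[0,0,0],[0,0,10],45],[[0,0,0],[0,0,10],45],[[0,0,0],[0,0,10],45],[[0,0,0],[0,0,10],45],[[0,0,0],[0,0,10],45],[[0,0,0],[0,0,10],45],[[0,0,0],[0,0,10],45],[[0,0,0],[0,0,10],45]])

```text
clock: 18.58
position: [0.4024, -0.2158, 0.0539]
ee_rot: [0.842, 0.539, 0.0, 0.001]
ft_force: [-0.9, 0.1, 0.1]
grip_width: 0.524
```

Call:
play_rows(rows=[[[0,0,0],[0,0,10],45],[[0,0,0],[0,0,0],45],[[0,0,0],[0,0,0],45]])

```text
clock: 18.95
position: [0.4024, -0.2155, 0.0533]
ee_rot: [0.795, 0.607, 0.0, 0.0]
ft_force: [0.8, -0.1, 0.1]
grip_width: 0.531
```

```bash
python3 snap.py w7
```

```text
18.95 [ 0.4024 -0.2155  0.0533] yaw 74.74104558372007 z [ 0.0005 -0.0003 -1.    ] grip 0.5311354052775223 F [ 0.8149 -0.0965  0.0899] q [-0.039   0.1586  0.4617  2.106  -0.0903  0.8947  1.7788]
```

View pics/w7.png

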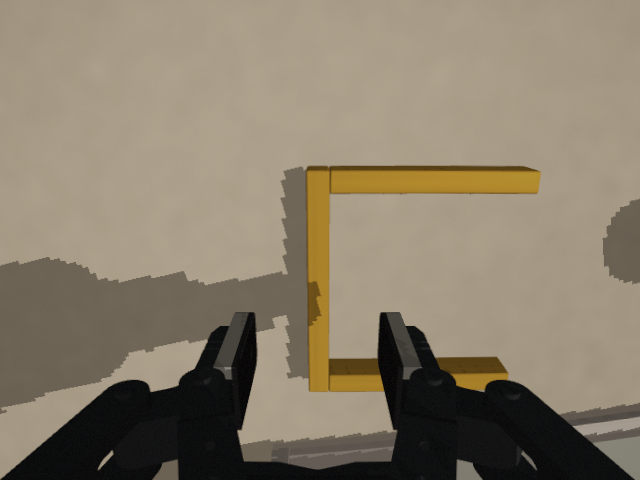

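Run:
```python
from h import *
import pickle
i=pickle.load(open('pics/w7.pkl','rb'))
P=plane(i,[(307,167),(329.5,167),(309.5,391),(329.5,391)],.016)[:,:2];print(P*1000,P.mean(0)*1000,np.linalg.norm(P[0]-P[2]),np.linalg.norm(P[0]-P[1]))
d=P[1]-P[3]+P[0]-P[2];print(np.degrees(np.arctan2(d[1],d[0]))-90)
```

```text
[[ 347.8568 -206.063 ]
 [ 350.3131 -197.102 ]
 [ 454.085  -234.7559]
 [ 456.7103 -225.197 ]] [ 402.2413 -215.7794] 0.11003507127697953 0.009291551181194275
75.04648432088595
```

Call:
play_rows(rows=[[[0,0,-25],[0,0,0.3],45],[[0,0,-18],[0,0,0],45],[[0,0,-7],[0,0,0],45],[[0,0,0],[0,0,0],0],[[0,0,0],[0,0,0],0],[[0,0,0],[0,0,0],0],[[0,0,0],[0,0,0],0],[[0,0,0],[0,0,0],0],[[0,0,0],[0,0,0],0]], force=60)

```text
clock: 20.12
position: [0.4028, -0.2156, 0.0037]
ee_rot: [0.792, 0.611, 0.0, 0.0]
ft_force: [-2.8, 0.6, 6.6]
grip_width: 0.095
```

Call:
play_rows(rows=[[[0,0,15],[0,0,0],0],[[0,0,35],[0,0,0],0],[[0,0,50],[0,0,0],0],[[0,0,50],[0,0,0],0],[[0,0,40],[0,0,0],0],[[0,0,10],[0,0,-7],0],[[0,0,0],[0,0,-8],0],[[0,0,0],[0,0,-8],0],[[0,0,0],[0,0,-8],0],[[0,0,0],[0,0,-8],0],[[0,0,0],[0,0,-8],0],[[0,0,0],[0,0,-8],0]])

```text
clock: 21.62
position: [0.402, -0.2155, 0.2038]
ee_rot: [0.985, 0.173, 0.0, 0.0]
ft_force: [0.1, 0.1, -0.5]
grip_width: 0.096
```

Call:
play_rows(rows=[[[10,0,0],[0,0,-8],0],[[20,2,0],[0,0,-8],0],[[20,4,0],[0,0,-8],0],[[20,4,0],[0,0,-5],0],[[14,3,0],[0,0,0],0],[[0,0,0],[0,0,0],0],[[0,0,0],[0,0,0],0]])

```text
clock: 22.5
position: [0.4855, -0.2027, 0.203]
ee_rot: [0.997, -0.076, -0.0, 0.0]
ft_force: [-0.0, -0.2, -1.1]
grip_width: 0.1
```

```bash
python3 snap.py w8
```

```text
22.5 [ 0.4855 -0.2027  0.203 ] yaw -8.699994870199351 z [-0.0002 -0.0001 -1.    ] grip 0.09968562498636734 F [-0.0298 -0.1719 -1.1361] q [-0.0833  0.1295  0.4282  1.7821 -0.0565  1.2422  0.2081]
```

View pics/w8.png

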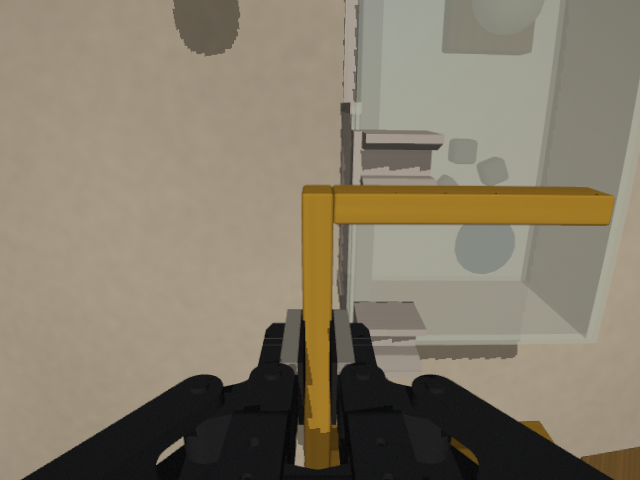

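Run:
```python
from h import *
import pickle
im=cv2.imread('pics/w8.png');i=pickle.load(open('pics/w8.pkl','rb'))
cv2.imwrite('pics/w8a.png',cv2.resize(im[115:240,290:450],None,fx=5,fy=5,interpolation=cv2.INTER_CUBIC))
cv2.imwrite('pics/w8b.png',cv2.resize(im[170:240,540:640],None,fx=6,fy=6,interpolation=cv2.INTER_CUBIC))
```

```text
(no output)
```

View pics/w8a.png

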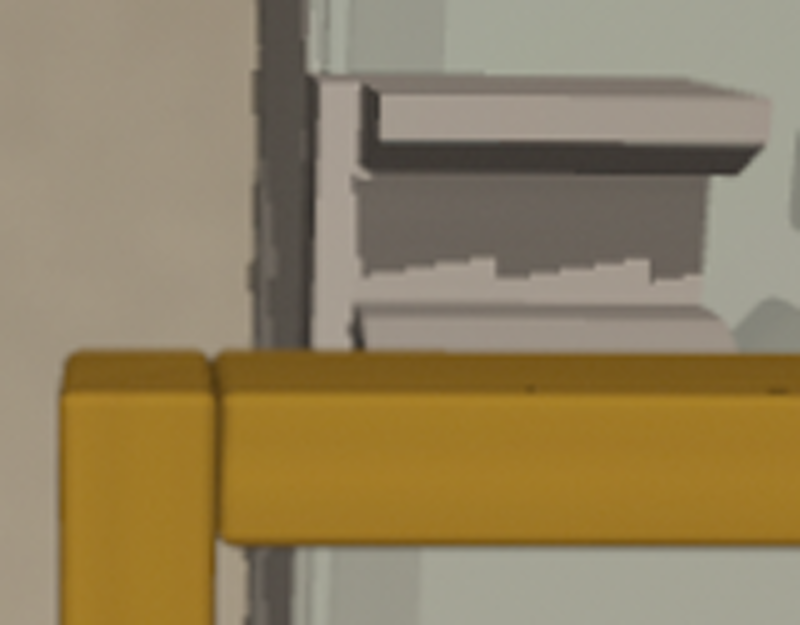

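View pics/w8b.png

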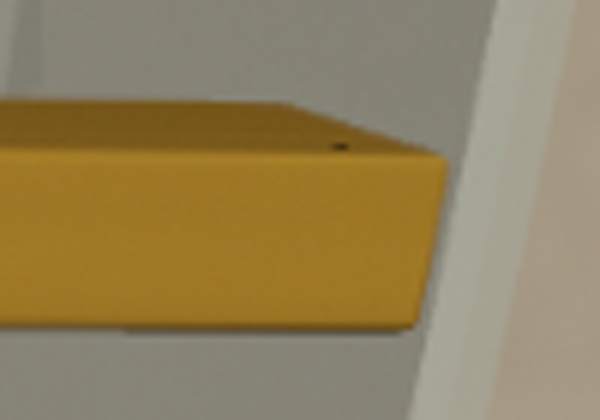

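Run:
```python
from h import *
import pickle
i=pickle.load(open('pics/w8.pkl','rb'))
Q=plane(i,[(302.4,192.6),(333.6,192.6),(333.6,223.2),(614,195.8),(608.5,224.2)],.2153)[:,:2]*1000;print(Q)
d=(Q[3]+Q[4]-Q[1]-Q[2])/2;print('leg yaw',np.degrees(np.arctan2(d[1],d[0])),np.linalg.norm(d),'w',np.linalg.norm(Q[1]-Q[2]),np.linalg.norm(Q[3]-Q[4]),'full',np.linalg.norm((Q[3]-Q[0])))
B=plane(i,[(365.6,133.2),(443.6,134.2)],.144)[:,:2]*1000;print(B)
# expectation from TCP
t=np.radians(-8.7);x=np.array([np.cos(t),np.sin(t)]);y=np.array([-x[1],x[0]]);T=np.array([485.5,-202.7])
print('exp leg outer start',T+5*x+55*y,'tip outer',T+95*x+55*y)
```

```text
[[ 489.7017 -149.1527]
 [ 499.0767 -150.5967]
 [ 497.7181 -160.1367]
 [ 586.523  -164.5016]
 [ 585.1892 -173.6873]]
leg yaw -8.920533888956275 88.52950865196802 w 9.636194401039912 9.281994038985205 full 98.03038636506457
[[ 517.8064 -140.1189]
 [ 553.023  -145.7371]]
exp leg outer start [ 498.7618 -149.0891] tip outer [ 587.7263 -162.7026]
```

Call:
play_rows(rows=[[[3,0.8,-10],[0,0,-0.3],0],[[3.1,0.8,-15],[0,0,0],0],[[0,0,-15],[0,0,0],0],[[0,0,-8],[0,0,0],0],[[0,0,0],[0,0,0],0],[[0,0,0],[0,0,0],0]])

```text
clock: 23.3
position: [0.4926, -0.2009, 0.1552]
ee_rot: [0.997, -0.079, 0.0, 0.0]
ft_force: [-0.1, 0.5, -0.2]
grip_width: 0.099
```

```bash
python3 snap.py w9
python3 - <<'E'
from workcell import camera
import cv2
s=camera('scene');cv2.imwrite('pics/s9.png',cv2.resize(s[190:320,160:340],None,fx=4.4,fy=4.4,interpolation=cv2.INTER_CUBIC))
E
```

```text
23.3 [ 0.4926 -0.2009  0.1552] yaw -9.029207775128045 z [ 0.0006 -0.0002 -1.    ] grip 0.09887159166685006 F [-0.129   0.5367 -0.2286] q [-0.0773  0.1872  0.4233  1.827  -0.0841  1.1443  0.2166]
```

View pics/w9.png

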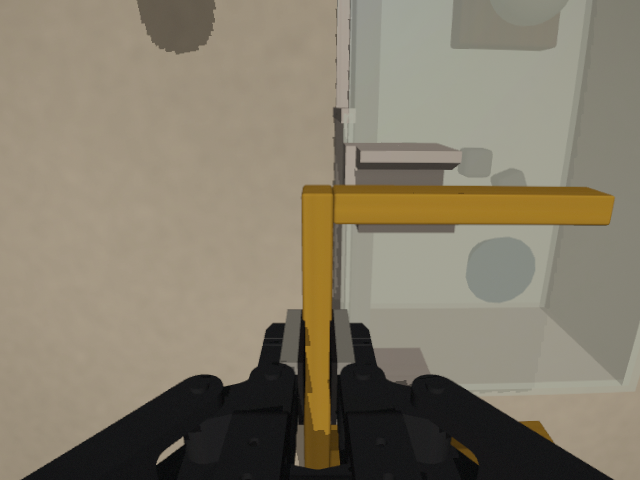

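View pics/s9.png

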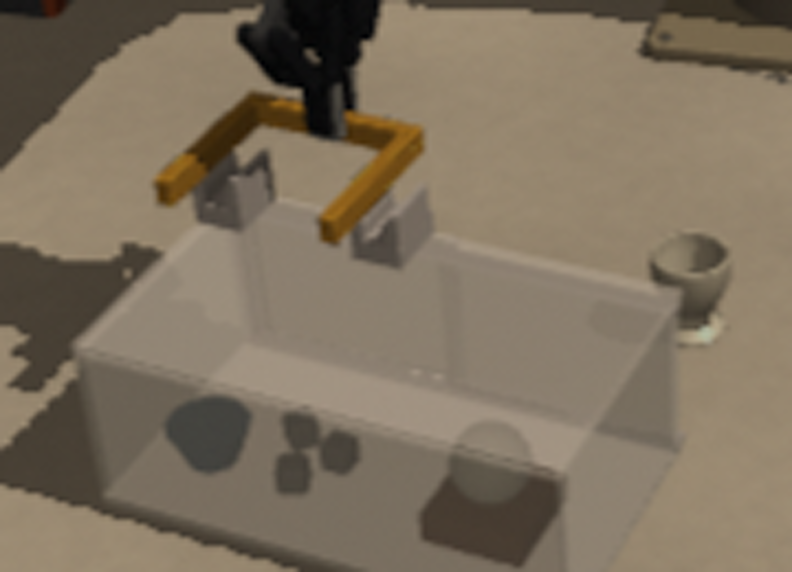

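Run:
```python
from h import *
import pickle
im=cv2.imread('pics/w9.png')
cv2.imwrite('pics/w9a.png',cv2.resize(im[130:240,330:490],None,fx=5,fy=5,interpolation=cv2.INTER_CUBIC))
```

```text
(no output)
```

View pics/w9a.png

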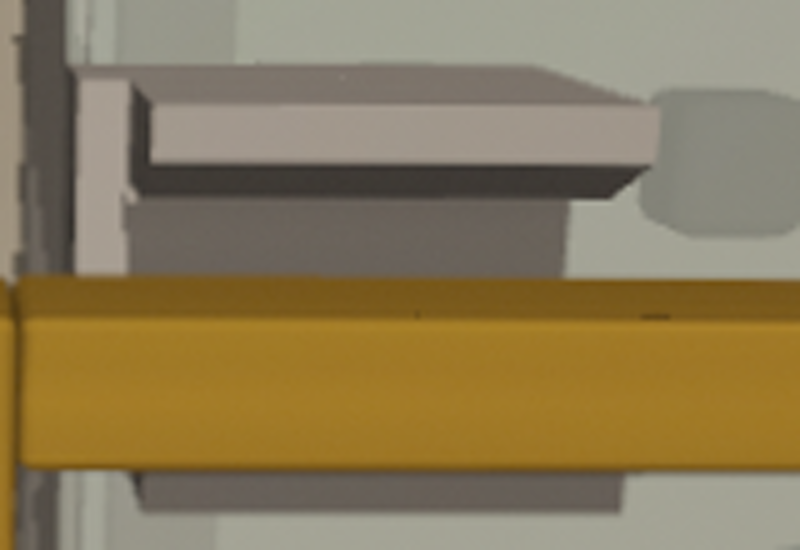

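Run:
```python
from h import *
import pickle
i=pickle.load(open('pics/w9.pkl','rb'))
g=lambda L:(np.array(L,float)+.5)/5-.5+(330,130)
B=plane(i,g([(150,101),(658,106),(145,511),(622,512)]),.144)[:,:2]*1000
L=plane(i,g([(22,317),(22,468),(780,322),(780,470)]),.1675)[:,:2]*1000
L2=plane(i,g([(22,278),(780,282)]),.1515)[:,:2]*1000
print(B,B.mean(0));print(L,L2)
t=np.radians(-9);x=np.array([np.cos(t),np.sin(t)]);y=np.array([-x[1],x[0]]);c=B.mean(0)
print('block in cab axes',((B-c)@np.c_[x,y]));print('leg',((L-c)@np.c_[x,y]),((L2-c)@np.c_[x,y]))
```

```text
[[ 517.7464 -139.9834]
 [ 553.1247 -145.7574]
 [ 513.5226 -169.5312]
 [ 548.6557 -175.1994]] [ 533.2623 -157.6178]
[[ 506.4864 -148.9537]
 [ 505.0935 -158.3646]
 [ 552.5467 -156.4672]
 [ 552.1618 -165.9531]] [[ 507.0037 -149.5431]
 [ 558.4726 -157.8386]]
block in cab axes [[-18.0836  14.9901]
 [ 17.7624  14.8215]
 [-17.6331 -14.8547]
 [ 17.9542 -14.957 ]]
leg [[-27.8017   4.3688]
 [-27.7052  -5.1442]
 [ 18.8669   4.1533]
 [ 19.9707  -5.2761]] [[-27.1985   3.8676]
 [ 24.9344   3.7257]]
```

Call:
play_rows(rows=[[[-0.9,0.7,-5],[0,0,0],0],[[0,0,-7],[0,0,0],0],[[0,0,-6],[0,0,0],0],[[0,0,-4],[0,0,0],0],[[0,0,0],[0,0,0],0]])

```text
clock: 24.02
position: [0.4912, -0.2, 0.1325]
ee_rot: [0.997, -0.079, -0.0, -0.0]
ft_force: [-1.4, 0.1, -0.3]
grip_width: 0.096
```

Call:
play_rows(rows=[[[0,0,-2],[0,0,0],0],[[0,0,-2],[0,0,0],0],[[0,0,0],[0,0,0],0]])

```text
clock: 24.4
position: [0.4914, -0.2, 0.1288]
ee_rot: [0.997, -0.079, 0.0, 0.0]
ft_force: [-0.4, -0.4, -1.0]
grip_width: 0.093
```

Call:
play_rows(rows=[[[0,0,-1],[0,0,0],0],[[0,0,0],[0,0,0],0]])

```text
clock: 24.65
position: [0.4916, -0.2001, 0.1282]
ee_rot: [0.997, -0.079, 0.0, 0.0]
ft_force: [-0.3, -0.7, 4.0]
grip_width: 0.097
```

```bash
python3 snap.py w10
python3 - <<'E'
from workcell import camera
import cv2
s=camera('scene');cv2.imwrite('pics/s10.png',cv2.resize(s[190:320,160:340],None,fx=4.4,fy=4.4,interpolation=cv2.INTER_CUBIC))
E
```

```text
24.65 [ 0.4916 -0.2001  0.1282] yaw -9.027018361289445 z [ 0.0006 -0.0001 -1.    ] grip 0.09657880348213554 F [-0.2541 -0.6838  3.9627] q [-0.0722  0.2147  0.4197  1.8585 -0.0983  1.088   0.2271]
```

View pics/w10.png

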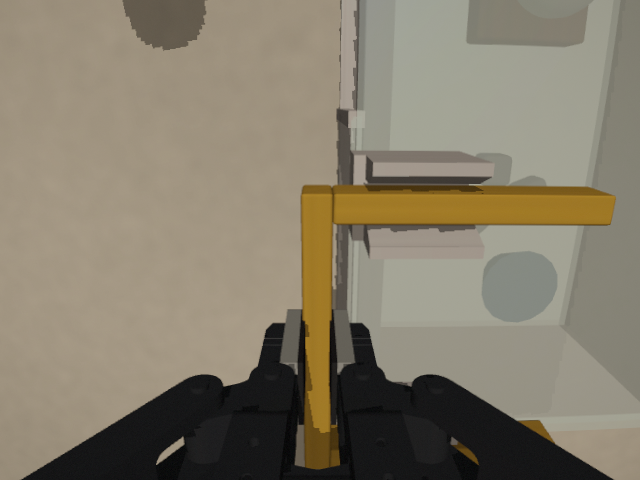

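View pics/s10.png

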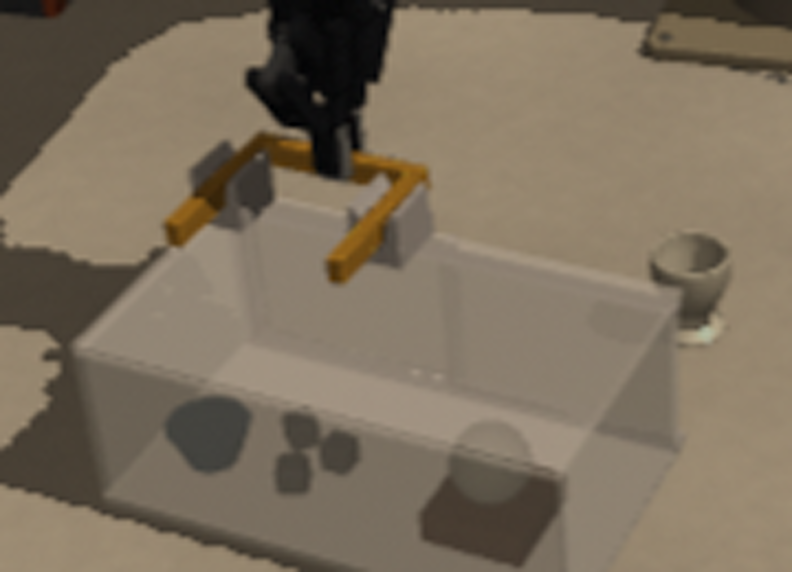

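Call:
play_rows(rows=[[[0,0,0],[0,0,0],35],[[0,0,0],[0,0,0],35],[[0,0,0],[0,0,0],35],[[0,0,0],[0,0,0],35],[[0,0,10],[0,0,0],35],[[0,0,20],[0,0,0],35],[[0,0,40],[0,0,0],35],[[-20,0,40],[0,0,0],35],[[-40,0,10],[0,0,0],35],[[-25,0,0],[0,0,0],35],[[0,0,0],[0,0,0],35]])

```text
clock: 26.12
position: [0.4055, -0.2004, 0.2489]
ee_rot: [0.997, -0.079, 0.001, -0.0]
ft_force: [0.9, -0.9, 0.4]
grip_width: 0.411
```

```bash
python3 snap.py w11
python3 - <<'E'
from workcell import camera
import cv2
s=camera('scene');cv2.imwrite('pics/s11f.png',s);cv2.imwrite('pics/s11.png',cv2.resize(s[190:320,160:340],None,fx=4.4,fy=4.4,interpolation=cv2.INTER_CUBIC))
E
```

```text
26.125 [ 0.4055 -0.2004  0.2489] yaw -9.099458138381276 z [ 0.0022  0.0006 -1.    ] grip 0.41093966028537615 F [ 0.9384 -0.8841  0.4356] q [-0.0903 -0.0927  0.4267  1.8858  0.0381  1.3385  0.1672]
```

View pics/w11.png

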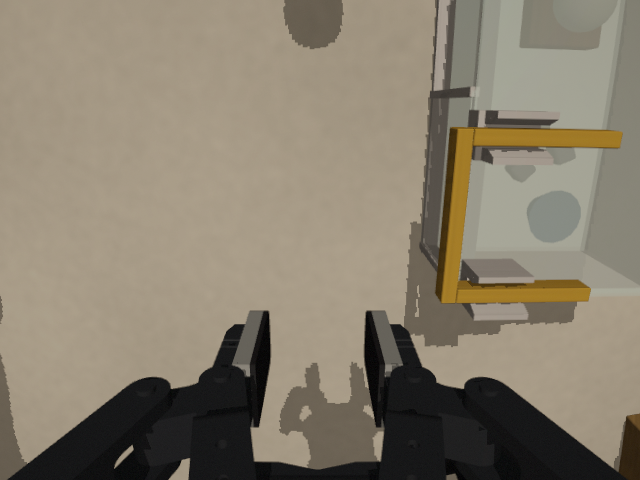

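View pics/s11.png

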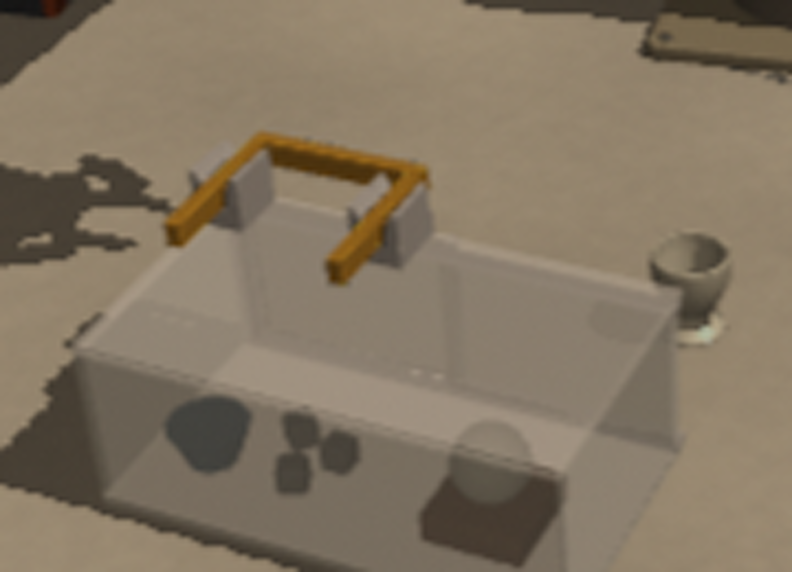

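View pics/s11f.png

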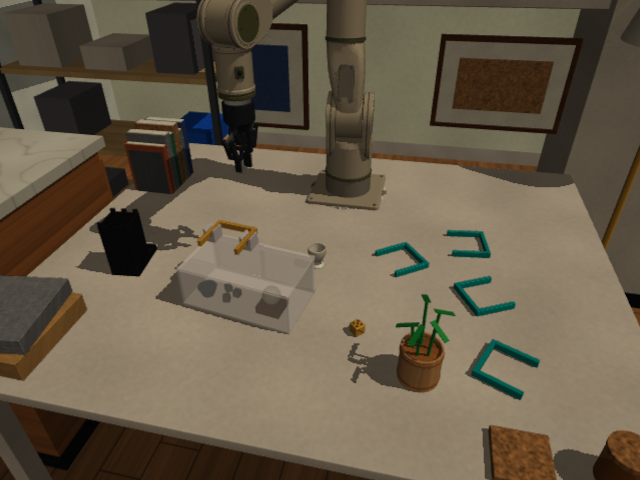

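Run:
```python
from h import *
import pickle
im=cv2.imread('pics/w11.png');i=pickle.load(open('pics/w11.pkl','rb'))
h=cv2.cvtColor(im,cv2.COLOR_BGR2HSV)
m=cv2.inRange(h,(10,150,140),(30,255,255));m[:,:430]=0;m[320:]=0;m[:,625:]=0
ys,xs=np.nonzero(m);P=plane(i,np.c_[xs,ys],.14)[:,:2]*1000
t=np.radians(-9);x=np.array([np.cos(t),np.sin(t)]);y=np.array([-x[1],x[0]]);M=np.array([525.3,-207.1])
q=(P-M)@np.c_[x,y];print(np.percentile(q,[0.3,99.7],axis=0),len(q)); print(cv2.minAreaRect(P.astype(np.float32)))
cv2.imwrite('pics/w11z.png',cv2.resize(im[90:330,420:630],None,fx=2.5,fy=2.5,interpolation=cv2.INTER_CUBIC))
```

```text
[[-38.8033 -54.0435]
 [ 59.3101  54.5889]] 6700
((535.8196411132812, -208.43878173828125), (109.03141784667969, 98.98161315917969), 80.84911346435547)
```

View pics/w11z.png

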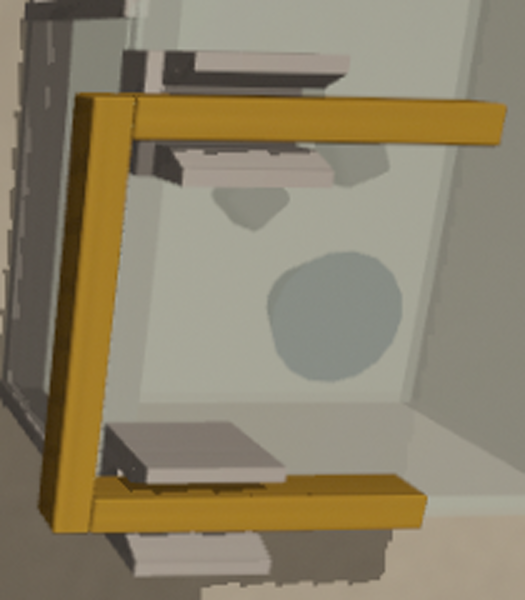

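```bash
python3 -c "
from workcell import manip
print(manip.hand_in())"
```

```text
the job is handed in; nothing more can be done
None
```

The door is shut and the brass bar lies across it with a leg in each notched block. The job was handed in at about 26 s of the 64 s allowed.

- **Door:** I pushed the door block with closed fingers until it met its stop, with the force peaking at 21 N. The wrist view taken after the push put the two blocks 99.7 mm apart, against 100 mm for fully shut.
- **Bar:** The last joint could not make the whole turn in one go. I laid the bar down once in front of the cabinet, took a half-turned grip, then lowered it into the notches. Contact came at about 4 N, about 0.5 mm above the height I had worked out.
- **Last checks:** After release, with the arm clear, the bar measured within about 2 mm of where it should lie on the cabinet's top. Its direction was within 0.2° of the cabinet's, and its size at the seated height was right, so it is flat at the bottom of the notches. In the last scene picture the die, egg cup, tower and pot look unmoved; I did not measure them.
- **Disagreements:** The overhead and wrist cameras differed by a few millimetres (up to about 4) on where the bar and cabinet stood. I went by the close wrist views. No other check failed.

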